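# Close a covered button in the guarded bench press

## Robot

A 7-joint arm with a two-finger parallel gripper is mounted at the origin on the work surface. World frame = base frame: x ahead of the robot, y to its left, z up, the work surface at z = 0. Lengths are in m, angles in rad, forces in N, time in s.
With the tool pointing down it reaches from about 0.4 to 0.85 m from the base axis. Payload 10.4 kg.
Tool frame: the origin (TCP) lies at the very end of the fingers, on their centre line; the grasp point (between the pads) lies env.grip_depth behind it (env.grip_depth is the distance from the TCP to the grasp point, in m); z points along the fingers, y is the line along which they close (so a half turn about z gives the same grasp; the last joint's range is limited). The gripper opens to 87 mm and grips with 3 to 60 N. Pads are 19 mm wide; open, the fingers measure 117 mm over their backs; the gripper's body (75 mm by 190 mm) begins 51 mm behind the grasp point.
Start: joints at [-0.023, 0.332, -0.065, 1.46, 0.022, 1.35, -0.088], TCP at [0.625, 0, 0.194] pointing down, gripper open.
Joint ranges: [-2.6, 2.6], [-0.5, 2.12], [-1.47, 1.34], [0.16, 2.42], [-1.27, 4.41], [0.06, 2.06], [-2.6, 2.6]. Speed limits (rad/s): [2.22, 2.22, 2.79, 2.79, 3.14, 3.14, 3.14].

## Interface

Orientations are given as [roll, pitch, yaw] about the fixed x, y, z axes, in that order (R = Rz(yaw) Ry(pitch) Rx(roll)).
In Python, from plant import telemetry, capture, env gives the robot as it stands. The module is installed in compiled form; this text tells all that it offers.
- The arm moves only by the shell command python3 -m crank 'ROWS' [FORCE]. ROWS is JSON, a list of rows, each an object with "turn": the turn, a rotation vector about the tool's x, y, z in degrees, a list of three; "delta_pos": the shift along the tool's x, y, z in cm, a list of three; "claw": the finger opening in cm, from 0 to 8.7. A call has 1 to 8 rows; each row shifts and turns the commanded pose from where the row before left it, along the tool's axes as they then stand; what a row does not reach is not made up. A row lasts 1/8 s, in which the tool goes at most 62.5 mm and 10.7 degrees, less where a joint would pass 70% of its speed; a pose out of reach is approached as far as the arm can. A call is refused whole if a number of a shift passes 6.25 or a number of a turn 10.7, either way. A call with a gripper value outside its range is refused whole. The fingers move at their own pace and stop on an object; FORCE is the grip in N (left out, the last holds). Time passes only in rows, so rows that do not move let the fingers close. It gives the time, the measured TCP pose, the force, the opening and the grip force at its end, in the units of the state.
- telemetry.get_state(): the state, without advancing time (a new reading comes with each control period).
- capture(name): name is "scene" or "side" or "wrist"; returns a dict with "frame" (400x640x3 uint8, blue, green, red), "fx", "fy", "cx", "cy" (pixels), "k1" (the pictures are not rectified: a ray, as slopes to the right and down, at radius r is drawn at 1 + k1 r^2 times it, then the intrinsics apply), "world_from_camera" (4x4, takes a point from camera to world coordinates). Camera axes: x right, y down, z forward; pixel columns grow to the right and rows downward; lengths in m; the calibration is good to about 2 mm. A picture is of the moment at which its call begins. There is no depth.
- env.sign_off(): hands the job in; it is judged then, once.
The state is a dict: "time_s": time; "joints": joint angles; "joint_velocities": joint speeds; "joint_torque": joint torques, N m; "ee_pos": TCP position; "tool_rot": TCP orientation; "ft_force": force on the tool from outside, world axes, zero at the start; "ft_torque": the same for the moment, N m; "gripper_width": opening from 0.0 (shut) to 1.0 (fully open); "finger_force": force on a finger pad.
Only numpy, scipy, OpenCV 4.12 (cv2) and the standard library are available. Lean on these libraries where they do the work, as an engineer would, in place of code of your own. Each camera call takes 0.05 s, during which the arm holds its last target. There are 200 camera calls.

## Task

With the fingertips, push the die slide along its channel until it is fully home against the stop under the ram; do not lift it. Then reach down through the window in the lever guard without touching the guard, press the lever all the way down, keep it down for two seconds, let it come back up and move clear. Press the lever only once the slide is home, and leave everything else where it stands.

Things in the scene. Friction and masses are not known exactly. Their poses are not given: they have to be found in the camera images.
- press: Bench press, fixed: dark steel bed 340 by 330 mm, 12 mm thick, from x -200 to +140 mm; origin on the table top. x points away from the operator, y left, z up; turned by up to 0.25 rad. Left (y +75 mm): a channel along x between steel rails (tops at z 22 mm), open in front, with a stop at its far end. Right (y -85 mm): the lever in its guard; behind it a housing (x 40 to 90, top z 115 mm)
- ram (a point): Centre of the ram's face at rest, 72 mm above the table, over the far end of the channel; axes as the press's. The ram is a steel rod 34 mm across at its face, driven down 30 mm by the lever. The grey head over it reaches 39 mm in front of this point and 30 mm to each side, 165 to 225 mm above the table, on a column 42 to 66 mm behind this point, 227 mm tall
- slide: Die slide, loose in the channel (2 mm play each side): aluminium plate 140 mm (x) by 50 mm (y) by 12 mm, about 0.35 kg, with a round brass die (40 mm across) at x +40 mm and an upright lug on the end nearest the robot. Origin: centre of its underside; x points along the channel to the stop, z up. It starts 50 to 100 mm short of home and slides with dry friction of 2 to 8 N
- lug (a point): Centre of the lug's near face, the face to push, 27 mm above the slide's underside; the lug is 36 mm wide, 14 mm thick and rises from 12 to 42 mm above the slide's underside. Axes as the slide's: push along +x
- channel_home (a point): Point on the channel floor (12 mm above the table) where the slide's origin lies when the slide is fully home against the stop. Axes as the press's: x points along the channel towards the stop
- guard: The lever guard, fixed to the press, same origin and axes as the press: a closed box of 4 mm aluminium sheet, x -100 to +40 mm, y -155 to -15 mm, top face at z 115 mm, with a rectangular window in its roof. It must not be touched
- window (a point): Centre of the guard's window, in the plane of the roof's top face (115 mm above the table). The opening is 94 mm along x and 88 mm along y, axes as the press's
- lever_pad (a point): Centre of the top face of the lever's black pad, the place to press, straight under the middle of the window: the pad is 40 mm (x) by 44 mm (y), with its top 18 mm below the guard's top face at rest and about 44 mm below it fully down. It turns with the lever
- lever (a joint): Lever angle in rad: 0 = up at rest, 0.28 = fully down on its stop. The pivot lies 95 mm beyond the pad along the press's +x, 90 mm above the table, so the pad goes down about 26 mm. A spring returns it: about 3 N at the pad to start, about 7 N at the bottom
- spool: small cone of green thread on a white plastic core, 40 mm across, 58 mm tall, standing on the press's bed in front of the guard. Origin at the centre of its underside; a bystander, to be left alone
- dish: shallow round glass dish, 90 mm across, 16 mm tall, on the table to the left of the press. Origin at the centre of its underside; a bystander, to be left alone
- hoop: flat bamboo ring, 100 mm across, 10 mm tall, lying on the table to the right of the press. Origin at the centre of its underside; a bystander, to be left alone
- cup: white plastic cup, 72 mm across, 85 mm tall, far left on the table. Origin at the centre of its underside; a bystander, to be left alone
- pan: steel pan, 140 mm across, 75 mm tall, far right on the table. Origin at the centre of its underside; a bystander, to be left alone
- spoon: steel spoon lying on the table, right of the robot. Origin at the centre of its underside; a bystander, to be left alone
- jar: closed glass jar, 70 mm across, 90 mm tall, left of the robot. Origin at the centre of its underside; a bystander, to be left alone
Mind the look-alikes: they are no part of the job. There is more than one size of the slide; the job needs the smallest.

How it is judged:
On the way, in this order (a step that is already met when the one before it is completed fails the run):
1. the slide is fully home in its channel, with the lever still up (x of slide in the frame of channel_home between -0.006 and 0.006 m and y of slide in the frame of channel_home between -0.006 and 0.006 m and z of slide in the frame of channel_home below 0.004 m and value of joint lever below 0.06 rad), for 0.2 s.
2. the lever is pressed fully down and kept down, with the slide home (x of slide in the frame of channel_home between -0.006 and 0.006 m and y of slide in the frame of channel_home between -0.006 and 0.006 m and z of slide in the frame of channel_home below 0.004 m and value of joint lever above 0.23 rad), for 1.5 s.
3. the lever has come back up (value of joint lever below 0.04 rad), for 0.1 s.
At the end, for the whole second after the job is handed in: The slide lies in the channel within 6 mm of fully home, at rest, and the lever is back up (under 0.04 rad), after having been held down beyond 0.23 rad for at least 1.5 s with the slide home (x of slide in the frame of channel_home between -0.006 and 0.006 m and y of slide in the frame of channel_home between -0.006 and 0.006 m and z of slide in the frame of channel_home below 0.004 m and value of joint lever below 0.04 rad and linear speed of slide below 0.02 m/s); the robot touches nothing.
It fails at once if the guard is touched by the robot (contact force between any of the arm, the fingers and guard above 0.3 N).
It fails at once if the slide is lifted or tipped (8 mm or 0.15 rad) (z of slide in the frame of channel_home above 0.008 m or angle between slide's own z axis and vertical above 0.15 rad).
It fails at once if the lever is pressed (beyond 0.1 rad) while the slide is not home (value of joint lever above 0.1 rad and x of slide in the frame of channel_home below -0.008 m).
It fails at once if a bystander is moved more than 20 mm (distance of any of spool, dish, hoop, cup, pan, spoon, jar from where it was at the start of the episode above 0.02 m).
It also fails if it takes over 45 s, if anything falls off the work surface, if the arm or the gripper's body presses on something with over 40 N, if the wrist force passes 120 N, or if a joint passes its speed limit or range.

## Working session

There is one attempt and no reset: what is moved stays moved. The work goes in short steps, Python scripts to look and compute and a shell command to move; the robot and the scene stay as the last step left them, time stands still between calls to the robot, and variables do not carry over. Pictures are saved under pics/ and viewed, at most 10 in all, crops included, and the job is handed in when it is done.

```bash
mkdir -p pics
cat > h.py <<'E'
import numpy as np, cv2
from plant import telemetry, capture, env
def snap(n,f):
    c=capture(n); cv2.imwrite('pics/'+f,c['frame']); np.save('pics/'+f+'.npy',{k:v for k,v in c.items()},allow_pickle=True); return c
def load(f): return np.load('pics/'+f+'.npy',allow_pickle=True).item()
def pix(c,u,v,z):
    K=np.array([[c['fx'],0,c['cx']],[0,c['fy'],c['cy']],[0,0,1.]])
    p=cv2.undistortPoints(np.array([[[u,v]]],float),K,np.array([c['k1'],0,0,0.]))[0,0]
    T=np.array(c['world_from_camera']); d=T[:3,:3]@[p[0],p[1],1]; o=T[:3,3]
    return o+d*(z-o[2])/d[2]
def proj(c,P):
    K=np.array([[c['fx'],0,c['cx']],[0,c['fy'],c['cy']],[0,0,1.]])
    T=np.linalg.inv(np.array(c['world_from_camera']))
    return cv2.projectPoints(np.array(P,float).reshape(-1,1,3),cv2.Rodrigues(T[:3,:3])[0],T[:3,3],K,np.array([c['k1'],0,0,0.]))[0][:,0]
E
python3 - <<'E'
from h import *
a=snap('scene','s1.png');b=snap('side','d1.png');c=snap('wrist','w1.png')
for x in(a,b,c):print(np.round(x['world_from_camera'],3).tolist(),x['fx'],x['k1'])
s=telemetry.get_state();print(s['time_s'],s['ee_pos'],s['tool_rot'],env.grip_depth)
E
```

```text
[[-0.635, 0.609, -0.474, 1.166], [0.772, 0.495, -0.399, 0.57], [-0.008, -0.62, -0.785, 1.213], [0.0, 0.0, 0.0, 1.0]] 479.0840237518844 -0.006817409900284538
[[0.997, -0.038, 0.073, 0.401], [-0.08, -0.67, 0.738, -1.065], [0.021, -0.741, -0.671, 1.057], [0.0, 0.0, 0.0, 1.0]] 452.39560375982273 -0.04045774899414329
[[1.0, 0.0, -0.001, 0.624], [0.0, -0.964, -0.266, 0.073], [-0.001, 0.266, -0.964, 0.383], [0.0, 0.0, 0.0, 1.0]] 326.0318579181624 -0.06611658687197601
0.15 [ 6.24664312e-01 -1.29672629e-05  1.92935134e-01] [-3.14047004e+00  3.63938256e-05  1.57079261e+00] 0.0187
```

View pics/s1.png

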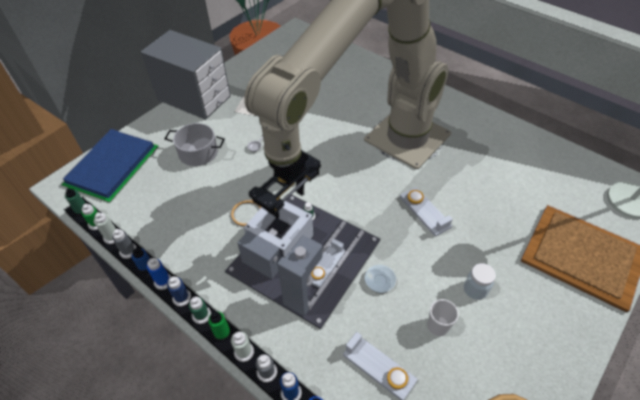

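View pics/d1.png

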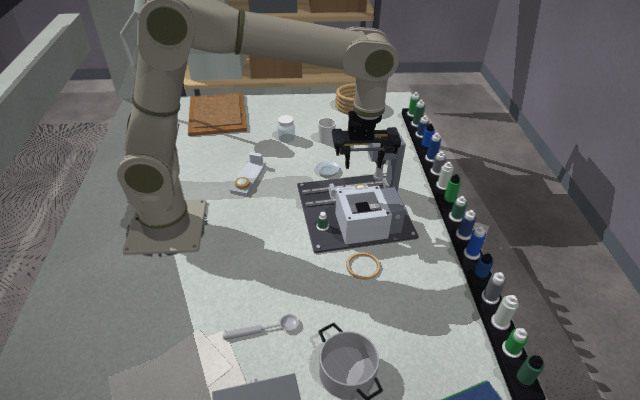

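The side view shows the press at about (357,215), with the guard window and black pad at (365,207). The scene view shows candidate slides at (427,212) and (380,367), both loose on the table, and at (325,262) in the channel. The one in the channel is the job's. I'll check it in a crop.

Run:
```python
from h import *
a=cv2.imread('pics/s1.png')[175:325,220:390];b=cv2.imread('pics/d1.png')[130:260,290:420]
a=cv2.resize(a,(425,375),interpolation=2);b=cv2.resize(b,(375,375),interpolation=2)
cv2.imwrite('pics/c1.png',np.hstack([a,b]))
```

```text
(no output)
```

View pics/c1.png

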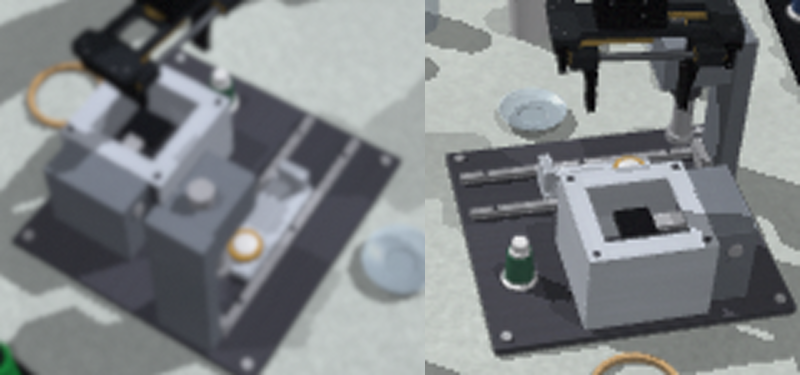

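View pics/w1.png

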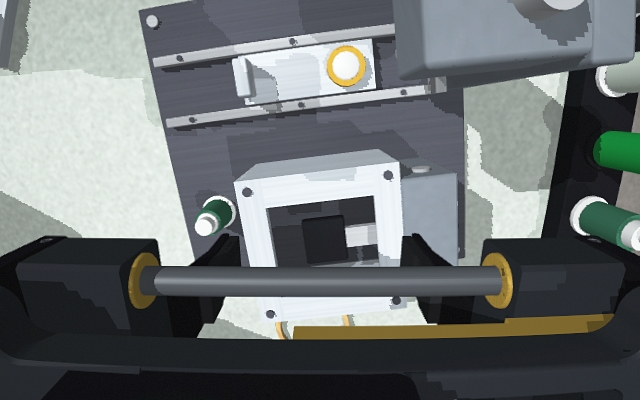

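The crop shows the channel slide with its lug and brass die between the rails; it is the smallest of the three. In the wrist view the lug is at about (243,78), the die at (346,66), the guard roof corners at (235,183) and (399,163), and the pad at (324,240). I'll fit the press pose from all three views.

```bash
cat > fit.py <<'E'
from h import *
from scipy.optimize import least_squares
W,S,D=load('w1.png'),load('s1.png'),load('d1.png')
obs=[(W,(-.2,.165,.012),(138,10)),(W,(-.1,-.015,.115),(235,183)),(W,(.04,-.015,.115),(399,163)),
(D,(-.2,.165,.012),(297.6,183.7)),(D,(-.2,-.165,.012),(315,252)),(D,(.14,-.165,.012),(418.3,237.5)),
(S,(-.2,.165,.012),(380,237.8)),(S,(.14,.165,.012),(319,324)),(S,(.14,-.165,.012),(226,271))]
def w(p,q):
    c,s=np.cos(p[2]),np.sin(p[2]); return [p[0]+c*q[0]-s*q[1],p[1]+s*q[0]+c*q[1],q[2]]
r=lambda p:np.concatenate([proj(c,w(p,q))[0]-u for c,q,u in obs])
f=least_squares(r,[.65,0,.12],loss='soft_l1');p=f.x
if __name__=='__main__':
    print(p,np.round(r(p).reshape(-1,2),1).tolist())
    L=lambda u,v,z:(np.array([[np.cos(p[2]),np.sin(p[2])],[-np.sin(p[2]),np.cos(p[2])]])@(pix(W,u,v,z)[:2]-p[:2])).round(4)
    print('pad',L(324,240,.097),'win',L(266,207,.115),L(375,194,.115),'lug edge tops',L(234,58,.054),L(240,97,.054),'die',L(346,66,.03))
    print('pad w',w(p,(-.03,-.085,.097)))
    np.save('p.npy',p)
E
python3 fit.py
```

```text
[0.64881844 0.04339293 0.12286341] [[-0.7, 0.1], [-1.0, 0.3], [1.0, 0.0], [-0.7, -0.8], [-0.8, -1.0], [0.6, -1.3], [-0.6, 0.6], [-0.1, 4.5], [-3.7, -0.2]]
pad [-0.0314 -0.0823] win [-0.0765 -0.0389] [ 0.0172 -0.0389] lug edge tops [-0.0957  0.0939] [-0.0963  0.0578] die [0.0109 0.0761]
pad w [np.float64(0.6294617178230174), np.float64(-0.044642955455230865), 0.097]
```

```bash
cat > go.py <<'E'
import sys
from h import *
from scipy.spatial.transform import Rotation as Ro
p=np.load('p.npy');s=telemetry.get_state()
R=Ro.from_euler('xyz',s['tool_rot']);c,t=np.cos(p[2]),np.sin(p[2])
M=np.array([[c,-t,0],[t,c,0],[0,0,1]]);o=np.array([p[0],p[1],0])
print('press-frame TCP',(M.T@(np.array(s['ee_pos'])-o)).round(4),'F',(M.T@np.array(s['ft_force'])).round(1),'t',round(s['time_s'],2),'w',round(s['gripper_width'],3))
Rg=np.column_stack([M[:,1],M[:,0],[0,0,-1]])
print('turn',(R.inv()*Ro.from_matrix(Rg)).as_rotvec(True).round(2))
if len(sys.argv)>1:
    g=np.array(eval(sys.argv[1]));w=M@g+o
    print('goal w',w.round(4),'delta tool(now) cm',(100*R.inv().apply(w-s['ee_pos'])).round(2),'delta aligned',(100*Rg.T@(w-s['ee_pos'])).round(2))
E
python3 go.py '(-.19,.0755,.19)'
python3 - <<'E'
from h import *
d=load('d1.png')
for n,u,v in(('loose slide',245,182),('jar',286,135),('spool',322,228),('cup',327,140)):print(n,pix(d,u,v,.01).round(3))
E
```

```text
press-frame TCP [-0.0293 -0.0401  0.1929] F [-0.4  0.  -0.3] t 0.15 w 0.999
turn [-0.06 -0.   -7.04]
goal w [0.451 0.095 0.19 ] delta tool(now) cm [  9.51 -17.37   0.31] delta aligned [ 11.56 -16.07   0.29]
loose slide [0.244 0.2   0.01 ]
jar [0.397 0.493 0.01 ]
spool [ 0.502 -0.046  0.01 ]
cup [0.562 0.448 0.01 ]
```

```bash
python3 -m crank '[{"turn":[0,0,-7.04],"delta_pos":[0,0,0],"claw":8.7},{"turn":[0,0,0],"delta_pos":[1,-3,0],"claw":8.7},{"turn":[0,0,0],"delta_pos":[2,-3.5,0],"claw":8.7},{"turn":[0,0,0],"delta_pos":[2.5,-3.5,0],"claw":8.7},{"turn":[0,0,0],"delta_pos":[2.5,-3,0],"claw":8.7},{"turn":[0,0,0],"delta_pos":[2.5,-2,0],"claw":8.7},{"turn":[0,0,0],"delta_pos":[1,-1,0],"claw":8.7},{"turn":[0,0,0],"delta_pos":[0,0,0],"claw":8.7}]' 60; python3 go.py '(-.188,.0755,.034)'
python3 - <<'E'
from h import *
snap('wrist','w2.png')
E
```

```text
time_s: 1.15
ee_pos: [0.4522, 0.0946, 0.1937]
tool_rot: [3.141, 0.0, 1.695]
ft_force: [0.6, 0.3, 0.7]
gripper_width: 0.999
finger_force: 0.0
press-frame TCP [-0.1889  0.0749  0.1937] F [0.6 0.2 0.7] t 1.15 w 0.999
turn [0.03 0.01 0.05]
goal w [0.453  0.0953 0.034 ] delta tool(now) cm [ 0.06  0.08 15.97] delta aligned [ 0.06  0.09 15.97]
```

View pics/w2.png

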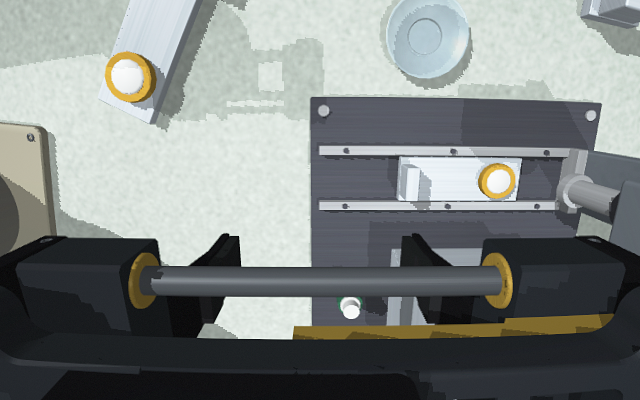

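The wrist picture shows the press square to the tool, the lug's near edge at u≈399 from v≈160 to 200, the die at (497,181) and the stop at about (562,180).

```bash
python3 - <<'E'
from h import *
c=load('w2.png');p=np.load('p.npy')
L=lambda u,v,z:(np.array([[np.cos(p[2]),np.sin(p[2])],[-np.sin(p[2]),np.cos(p[2])]])@(pix(c,u,v,z)[:2]-p[:2])).round(4)
print('lug top',L(399,163,.054),'slide corners',L(398,156,.024),L(398,199,.024),L(522,157,.024),'die',L(497,181,.03),'stop',L(560,180,.024),'finger',L(428,300,.19))
E
python3 -m crank '[{"turn":[0,0,0],"delta_pos":[0.06,0,3],"claw":8.7},{"turn":[0,0,0],"delta_pos":[0,0,3],"claw":8.7},{"turn":[0,0,0],"delta_pos":[0,0,3],"claw":8.7},{"turn":[0,0,0],"delta_pos":[0,0,3],"claw":8.7},{"turn":[0,0,0],"delta_pos":[0,0,2.5],"claw":8.7},{"turn":[0,0,0],"delta_pos":[0,0,1.4],"claw":8.7},{"turn":[0,0,0],"delta_pos":[0,0,0],"claw":8.7}]' 60; python3 go.py '(-.155,.0755,.034)'
```

```text
lug top [-0.1087  0.0992] slide corners [-0.1029  0.1026] [-0.0998  0.0533] [0.0398 0.1027] die [0.0106 0.076 ] stop [0.0913 0.0765] finger [-0.1155  0.0258]
time_s: 2.08
ee_pos: [0.452, 0.0945, 0.0339]
tool_rot: [-3.14, 0.0, 1.693]
ft_force: [0.2, 0.7, 0.8]
gripper_width: 0.997
finger_force: 0.0
press-frame TCP [-0.1891  0.0749  0.0339] F [0.3 0.7 0.8] t 2.08 w 0.997
turn [-0.09  0.01 -0.05]
goal w [0.4857 0.0993 0.034 ] delta tool(now) cm [ 0.07  3.41 -0.02] delta aligned [ 0.06  3.41 -0.01]
```

```bash
python3 -m crank '[{"turn":[0,0,0],"delta_pos":[0.15,0.8,0],"claw":8.7},{"turn":[0,0,0],"delta_pos":[0,0.8,0],"claw":8.7},{"turn":[0,0,0],"delta_pos":[0,0.8,0],"claw":8.7},{"turn":[0,0,0],"delta_pos":[0,0.5,0],"claw":8.7},{"turn":[0,0,0],"delta_pos":[0,0.5,0],"claw":8.7},{"turn":[0,0,0],"delta_pos":[0,0.5,0],"claw":8.7},{"turn":[0,0,0],"delta_pos":[0,0.5,0],"claw":8.7},{"turn":[0,0,0],"delta_pos":[0,0,0],"claw":8.7}]' 60; python3 go.py
python3 - <<'E'
from h import *
snap('wrist','w3.png')
E
```

```text
time_s: 3.08
ee_pos: [0.4959, 0.102, 0.0346]
tool_rot: [3.141, -0.0, 1.694]
ft_force: [-0.3, -0.5, -0.6]
gripper_width: 1.0
finger_force: 0.0
press-frame TCP [-0.1446  0.077   0.0346] F [-0.4 -0.5 -0.6] t 3.08 w 1.0
turn [ 0.01 -0.   -0.  ]
```

View pics/w3.png

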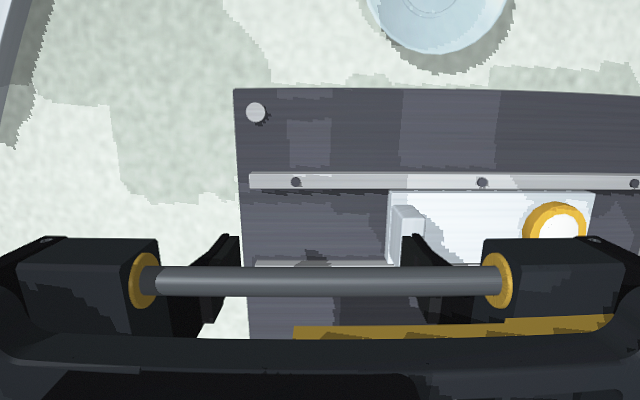

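Run:
```python
from h import *
c=load('w3.png');p=np.load('p.npy')
cs,sn=np.cos(p[2]),np.sin(p[2])
L=lambda u,v,z:(np.array([[cs,sn],[-sn,cs]])@(pix(c,u,v,z)[:2]-p[:2])).round(4)
W=lambda x,y,z:[p[0]+cs*x-sn*y,p[1]+sn*x+cs*y,z]
print('slide near',L(388,192,.024),L(386,263,.024),'far',L(594,193,.024),'lug top near-left',L(393,206,.054))
for dx in(.0435,.0585):
  for z in(.034,.06,.09):print(dx,z,proj(c,W(-.1446+dx,.077,z))[0].round(0))
```

```text
slide near [-0.1019  0.1019] [-0.1004  0.0525] far [0.0381 0.1016] lug top near-left [-0.1051  0.1013]
0.0435 0.034 [390. 234.]
0.0435 0.06 [400. 251.]
0.0435 0.09 [415. 278.]
0.0585 0.034 [414. 234.]
0.0585 0.06 [427. 251.]
0.0585 0.09 [447. 278.]
```

Run:
```python
from h import *
d=snap('side','d3.png')['frame'];w=cv2.imread('pics/w3.png')
a=cv2.resize(w[180:300,370:500],(390,360),interpolation=2);b=cv2.resize(d[130:240,290:410],(393,360),interpolation=2)
cv2.imwrite('pics/c3.png',np.hstack([a,b]))
```

```text
(no output)
```

View pics/c3.png

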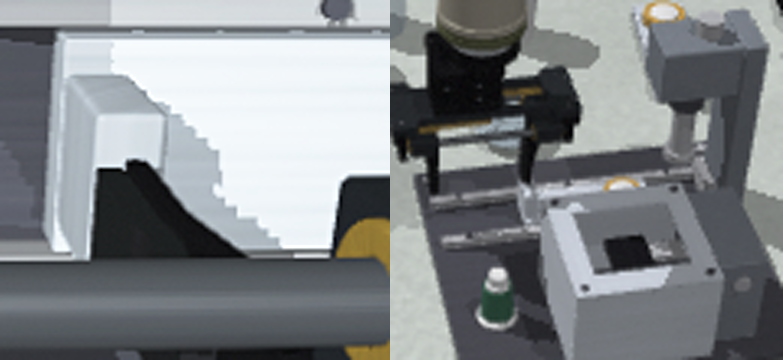

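Run:
```python
from h import *
c=load('d3.png');p=np.load('p.npy')
cs,sn=np.cos(p[2]),np.sin(p[2])
W=lambda x,y,z:[p[0]+cs*x-sn*y,p[1]+sn*x+cs*y,z]
for z in(.034,.054,.07):print(z,'rear',proj(c,W(-.1446-.051,.077,z))[0].round(1),'front',proj(c,W(-.1446+.051,.077,z))[0].round(1))
for x in(-.1,-.086):
  for z in (.024,.054):print('lug',x,z,proj(c,W(x,.0595,z))[0].round(1),proj(c,W(x,.0955,z))[0].round(1))
cv2.imwrite('pics/c4.png',cv2.resize(c['frame'][150:220,290:380],(810//1-10,600),interpolation=2))
```

```text
0.034 rear [302.2 194.1] front [331.3 190.6]
0.054 rear [302.1 189.7] front [331.5 186.2]
0.07 rear [302.1 186.1] front [331.7 182.6]
lug -0.1 0.024 [330.5 196.3] [328.3 189.6]
lug -0.1 0.054 [330.8 189.7] [328.6 183. ]
lug -0.086 0.024 [334.5 195.8] [332.2 189.1]
lug -0.086 0.054 [334.8 189.2] [332.5 182.5]
```

View pics/c4.png

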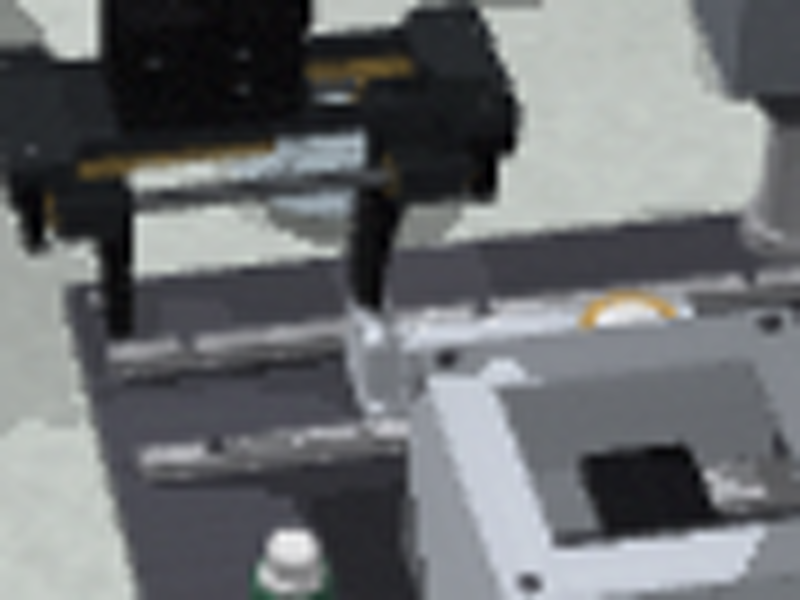

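The finger tips sit about 22 mm above the TCP when the gripper is open: both views put them at z≈0.056, just above the lug. The slide has not moved. I'll back off and go lower.

```bash
python3 -m crank '[{"turn":[0,0,0],"delta_pos":[0,-2,0],"claw":8.7},{"turn":[0,0,0],"delta_pos":[0,-2,0],"claw":8.7},{"turn":[0,0,0],"delta_pos":[0,-0.5,0],"claw":8.7},{"turn":[0,0,0],"delta_pos":[0,0,1],"claw":8.7},{"turn":[0,0,0],"delta_pos":[0,0,0.8],"claw":8.7},{"turn":[0,0,0],"delta_pos":[0,0,0.5],"claw":8.7},{"turn":[0,0,0],"delta_pos":[0,0,0],"claw":8.7}]' 60; python3 go.py;python3 -m crank '[{"turn":[0,0,0],"delta_pos":[0,1,0],"claw":8.7},{"turn":[0,0,0],"delta_pos":[0,1,0],"claw":8.7},{"turn":[0,0,0],"delta_pos":[0,0.5,0],"claw":8.7},{"turn":[0,0,0],"delta_pos":[0,0.5,0],"claw":8.7},{"turn":[0,0,0],"delta_pos":[0,0.5,0],"claw":8.7},{"turn":[0,0,0],"delta_pos":[0,0.5,0],"claw":8.7},{"turn":[0,0,0],"delta_pos":[0,0.5,0],"claw":8.7}]' 60; python3 go.py
```

```text
time_s: 4.05
ee_pos: [0.4506, 0.0964, 0.0109]
tool_rot: [-3.14, 0.0, 1.694]
ft_force: [-0.1, 0.0, 0.4]
gripper_width: 1.0
finger_force: 0.0
press-frame TCP [-0.1902  0.0769  0.0109] F [-0.1  0.   0.4] t 4.05 w 1.0
turn [-0.07  0.   -0.  ]
time_s: 4.92
ee_pos: [0.4955, 0.102, 0.0115]
tool_rot: [-3.141, 0.0, 1.694]
ft_force: [-1.3, 0.3, 0.8]
gripper_width: 1.002
finger_force: 1.0
press-frame TCP [-0.145   0.0769  0.0115] F [-1.2  0.5  0.8] t 4.92 w 1.002
turn [-0.04  0.   -0.  ]
```

```bash
python3 -m crank '[{"turn":[0,0,0],"delta_pos":[0,0.5,0],"claw":8.7},{"turn":[0,0,0],"delta_pos":[0,0.5,0],"claw":8.7},{"turn":[0,0,0],"delta_pos":[0,0.5,0],"claw":8.7},{"turn":[0,0,0],"delta_pos":[0,0.5,0],"claw":8.7},{"turn":[0,0,0],"delta_pos":[0,0.5,0],"claw":8.7}]' 60; python3 go.py
python3 - <<'E'
from h import *
snap('wrist','w5.png')
E
```

```text
time_s: 5.55
ee_pos: [0.5207, 0.1051, 0.0115]
tool_rot: [-3.142, -0.0, 1.694]
ft_force: [-0.8, 0.7, -0.8]
gripper_width: 1.005
finger_force: 0.5
press-frame TCP [-0.1196  0.077   0.0115] F [-0.7  0.8 -0.8] t 5.55 w 1.005
turn [-0. -0. -0.]
```

View pics/w5.png

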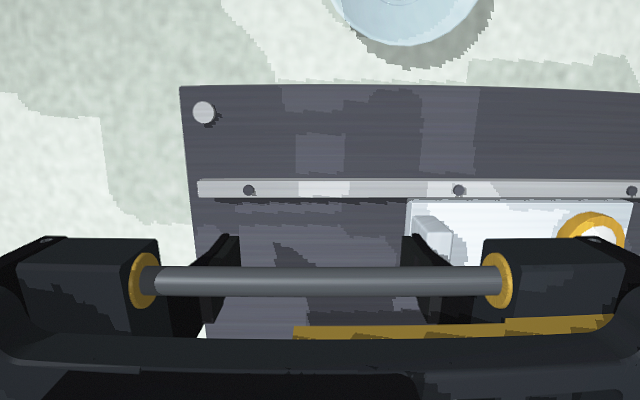

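The slide's near edge is now at (407,200), with the finger in line with the lug and pushing it. I'll continue to the stop.

```bash
python3 - <<'E'
from h import *
c=load('w5.png');p=np.load('p.npy')
cs,sn=np.cos(p[2]),np.sin(p[2])
L=lambda u,v,z:(np.array([[cs,sn],[-sn,cs]])@(pix(c,u,v,z)[:2]-p[:2])).round(4)
print('slide near',L(407,200,.024),'far',L(632,202,.024))
E
python3 -m crank '[{"turn":[0,0,0],"delta_pos":[0,0.4,0],"claw":8.7},{"turn":[0,0,0],"delta_pos":[0,0.4,0],"claw":8.7},{"turn":[0,0,0],"delta_pos":[0,0.4,0],"claw":8.7}]' 60; python3 go.py;  python3 -m crank '[{"turn":[0,0,0],"delta_pos":[0,0.3,0],"claw":8.7},{"turn":[0,0,0],"delta_pos":[0,0.3,0],"claw":8.7}]'; python3 go.py
```

```text
slide near [-0.0707  0.1028] far [0.0697 0.1017]
time_s: 5.98
ee_pos: [0.5325, 0.1065, 0.0116]
tool_rot: [3.142, 0.0, 1.694]
ft_force: [0.0, 0.5, 0.2]
gripper_width: 1.002
finger_force: 0.7
press-frame TCP [-0.1077  0.0769  0.0116] F [0.1 0.5 0.2] t 5.97 w 1.002
turn [ 0.  0. -0.]
time_s: 6.22
ee_pos: [0.5384, 0.1073, 0.0116]
tool_rot: [3.142, -0.0, 1.694]
ft_force: [-1.5, 0.1, 0.0]
gripper_width: 0.996
finger_force: 0.8
press-frame TCP [-0.1017  0.077   0.0116] F [-1.4  0.3  0. ] t 6.22 w 0.996
turn [ 0. -0.  0.]
```

```bash
for i in 1 2 3; do python3 -m crank '[{"turn":[0,0,0],"delta_pos":[0,0.2,0],"claw":8.7},{"turn":[0,0,0],"delta_pos":[0,0.2,0],"claw":8.7}]' >/dev/null; python3 go.py|head -1; done
```

```text
press-frame TCP [-0.0978  0.077   0.0116] F [-1.2  0.1  0.1] t 6.47 w 1.001
press-frame TCP [-0.0938  0.077   0.0116] F [-2.1 -0.2  0.1] t 6.72 w 1.0
press-frame TCP [-0.0928  0.077   0.0111] F [-20.1   0.8  14.1] t 6.97 w 0.996
```

The force rose to 20 N at the stop. I'll back off, rise and check.

```bash
python3 -m crank '[{"turn":[0,0,0],"delta_pos":[0,-0.5,0],"claw":8.7},{"turn":[0,0,0],"delta_pos":[0,-1.5,0],"claw":8.7},{"turn":[0,0,0],"delta_pos":[0,-2.5,0],"claw":8.7},{"turn":[0,0,0],"delta_pos":[0,-2,-2],"claw":8.7},{"turn":[0,0,0],"delta_pos":[0,-1,-4],"claw":8.7},{"turn":[0,0,0],"delta_pos":[0,0,-4.5],"claw":4},{"turn":[0,0,0],"delta_pos":[0,0,-4.5],"claw":0},{"turn":[0,0,0],"delta_pos":[0,0,-3],"claw":0}]'>/dev/null; python3 -m crank '[{"turn":[0,0,0],"delta_pos":[0,0,0],"claw":0},{"turn":[0,0,0],"delta_pos":[0,0,0],"claw":0},{"turn":[0,0,0],"delta_pos":[0,0,0],"claw":0},{"turn":[0,0,0],"delta_pos":[0,0,0],"claw":0}]' 30 >/dev/null; python3 go.py '(-.03,-.083,.19)'
python3 - <<'E'
from h import *
w=snap('wrist','w6.png')['frame'];d=snap('side','d6.png')['frame']
a=cv2.resize(w[60:260,300:600],(450,300),interpolation=2);b=cv2.resize(d[120:250,290:430],(323,300),interpolation=2)
e=cv2.resize(w[200:400,150:500],(450,257),interpolation=2)
o=np.zeros((560,773,3),np.uint8);o[:300,:450]=a;o[:300,450:]=b;o[303:,:450]=e
cv2.imwrite('pics/c6.png',o)
E
```

```text
press-frame TCP [-0.1653  0.077   0.1908] F [-0.4 -0.6  0.8] t 8.47 w 0.285
turn [-0.07  0.    0.01]
goal w [ 0.6292 -0.0427  0.19  ] delta tool(now) cm [-16.    13.53   0.06] delta aligned [-16.    13.53   0.08]
```

View pics/c6.png

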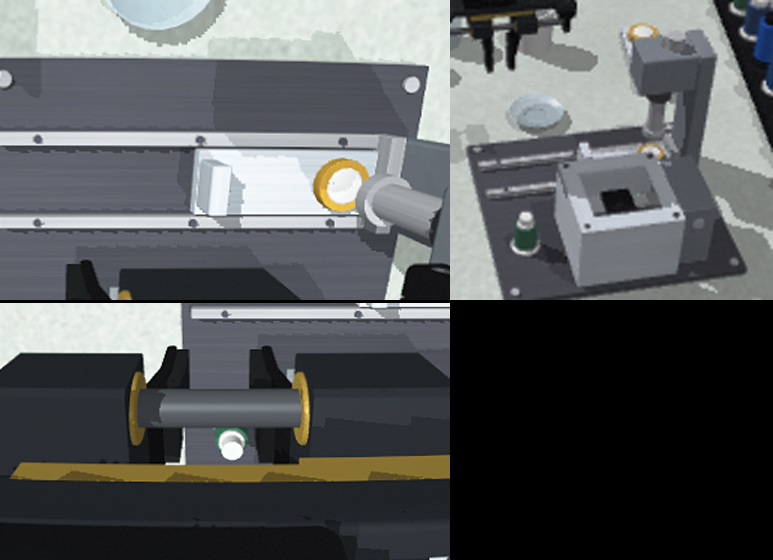

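The crop shows the slide's far end flush with the stop and the brass die under the ram; the spool and dish have not moved. The lever is next.

```bash
python3 -m crank '[{"turn":[0,0,0],"delta_pos":[-2,1.5,0],"claw":0},{"turn":[0,0,0],"delta_pos":[-3,2.5,0],"claw":0},{"turn":[0,0,0],"delta_pos":[-3,2.5,0],"claw":0},{"turn":[0,0,0],"delta_pos":[-3,2.5,0],"claw":0},{"turn":[0,0,0],"delta_pos":[-3,2.5,0],"claw":0},{"turn":[0,0,0],"delta_pos":[-2,2,0],"claw":0},{"turn":[0,0,0],"delta_pos":[0,0,0],"claw":0},{"turn":[0,0,0],"delta_pos":[0,0,0],"claw":0}]' 30;python3 go.py '(-.03,-.083,.12)'
python3 - <<'E'
from h import *
c=snap('side','d7.png');snap('scene','s7.png')
p=np.load('p.npy');cs,sn=np.cos(p[2]),np.sin(p[2])
W=lambda x,y,z:[p[0]+cs*x-sn*y,p[1]+sn*x+cs*y,z]
g=c['frame'].max(2)
q=proj(c,telemetry.get_state()['ee_pos'])[0];print('tcp px',q.round(1))
u=int(round(q[0]))
for du in(-8,-4,-2,0,2,4,8):print(du,g[int(q[1])-24:int(q[1])+14:2,u+du])
E
```

```text
time_s: 9.57
ee_pos: [0.6288, -0.0418, 0.1913]
tool_rot: [-3.141, -0.001, 1.694]
ft_force: [0.2, 0.4, -0.1]
gripper_width: 0.008
finger_force: 0.0
press-frame TCP [-0.0303 -0.0821  0.1913] F [ 0.3  0.3 -0.1] t 9.57 w 0.008
turn [-0.03 -0.03  0.04]
goal w [ 0.6292 -0.0427  0.12  ] delta tool(now) cm [-0.09  0.03  7.13] delta aligned [-0.09  0.03  7.13]
tcp px [365.2 182.5]
-8 [154  64 194 200 196 195 197 196 199 112  69  69  69 156 216 215 188 183
 118]
-4 [ 35  29  28 127 196 197 201 197 194  68  69  69  75 156 215 182 185 179
 114]
-2 [ 32  26  27  32  33  57  42  31  53  56  69  69  78 167 214 182 184 177
 114]
0 [ 31  26  27  12  13  12  14  15  12  13  69  69  84 162 213 182 185 146
 115]
2 [ 31  26  25  17  18  19  18  19  17  19  69  70 100 158 184 180 182 144
 114]
4 [ 34  28  26  22  20  20  18  15  13  13  71  70 115 167 199 209 181 128
 114]
8 [ 54  78  14  69 153 200 202 196 148 112  83  70 115 180 210 209 208 117
 112]
```

Run:
```python
from h import *
c=load('d7.png');s=telemetry.get_state();e=np.array(s['ee_pos'])
p=np.load('p.npy');a=np.array([np.cos(p[2]),np.sin(p[2]),0]);b=np.array([-a[1],a[0],0])
g=c['frame'].max(2)
print([proj(c,e+[0,0,z])[0].round(1).tolist() for z in(0,.02,.04,.06,.07,.08,.09)])
print('shift +-x95',[proj(c,e+k*a+m*b+[0,0,.08])[0].round(1).tolist() for k in(-.095,.095) for m in(-.037,.037)])
for u in range(325,410,4):print(u,''.join('#' if x<60 else '.' for x in g[135:185,u]))
```

```text
[[365.2, 182.5], [365.8, 177.3], [366.4, 172.1], [366.9, 166.7], [367.2, 163.9], [367.5, 161.2], [367.8, 158.4]]
shift +-x95 [[338.3, 172.7], [332.5, 157.0], [403.2, 165.4], [394.9, 150.4]]
325 ..................................................
329 ..................................................
333 ..................................................
337 .....###############..............................
341 .....#########################....................
345 ......#################..#........................
349 ......##############..............................
353 ###################...............................
357 ####################..............................
361 ###################..########.....................
365 ##################..#######################.......
369 ##################..#######################.......
373 #################..##..##.###.....................
377 #################.###########.....................
381 ...####...#.#####.############....................
385 ..####...##.####......#..##.......................
389 ..####...#.#####......#...........................
393 ################......#..........#....##..........
397 ########################..........................
401 .....#####################........................
405 ..................................................
409 ..................................................
```

Visible tips are about 18–20 mm above the reported TCP, so pad contact is expected at TCP z≈0.077 and full travel at about 0.05. The gripper body then clears the roof by about 6 mm. I'll press slightly towards the pivot for more clearance.

```bash
python3 -m crank '[{"turn":[0,0,0],"delta_pos":[-0.1,0.8,2],"claw":0},{"turn":[0,0,0],"delta_pos":[0,0,3],"claw":0},{"turn":[0,0,0],"delta_pos":[0,0,3],"claw":0},{"turn":[0,0,0],"delta_pos":[0,0,1.5],"claw":0},{"turn":[0,0,0],"delta_pos":[0,0,0.9],"claw":0},{"turn":[0,0,0],"delta_pos":[0,0,0],"claw":0}]' >/dev/null;python3 go.py; for i in 1 2 3; do python3 -m crank '[{"turn":[0,0,0],"delta_pos":[0,0,0.4],"claw":0},{"turn":[0,0,0],"delta_pos":[0,0,0.4],"claw":0}]' >/dev/null; python3 go.py|head -1; done
```

```text
press-frame TCP [-0.0219 -0.0839  0.0875] F [ 0.5 -0.2  1.4] t 10.43 w 0.005
turn [-0.   -0.    0.01]
press-frame TCP [-0.0215 -0.0841  0.0801] F [-1.  -0.5  0.1] t 10.68 w 0.005
press-frame TCP [-0.0219 -0.084   0.0714] F [-0.2  0.1  1.8] t 10.93 w 0.006
press-frame TCP [-0.022  -0.0841  0.0633] F [-1.1 -0.6  1.5] t 11.18 w 0.002
```

```bash
for i in 1 2 3; do python3 -m crank '[{"turn":[0,0,0],"delta_pos":[0,0,0.2],"claw":0},{"turn":[0,0,0],"delta_pos":[0,0,0.15],"claw":0}]' >/dev/null; python3 go.py|head -1; done
python3 - <<'E'
from h import *
c=snap('side','d8.png')
p=np.load('p.npy');cs,sn=np.cos(p[2]),np.sin(p[2])
W=lambda x,y,z:[p[0]+cs*x-sn*y,p[1]+sn*x+cs*y,z]
# ram: compare image column at ram before/after
d=load('d7.png')['frame'].max(2);g=c['frame'].max(2)
r=proj(c,W(.066,.075,.072))[0];print(r)
u=int(r[0]);v=int(r[1])
for du in(-3,0,3):print(d[v-12:v+12:2,u+du],'\n',g[v-12:v+12:2,u+du])
E
```

```text
press-frame TCP [-0.022  -0.084   0.0601] F [-2.3 -0.3  1.7] t 11.43 w 0.003
press-frame TCP [-0.0219 -0.084   0.0566] F [-1.5 -0.7  2.3] t 11.68 w 0.009
press-frame TCP [-0.0216 -0.0841  0.0532] F [-0.4  0.6  3.1] t 11.93 w 0.005
[376.91302594 177.27917672]
[149 197 201 196 197 107  98  69  76 163 198 208] 
 [54 52 98 11 13 14 14 10 11 16 15 24]
[150 129 125 119 113 110 150  95 107 190 200  84] 
 [49 55 55 13 18 12 16 11 22 22 14 29]
[ 93  92  99 101  99 100 110 100 131 170 215 208] 
 [57 70 12 16 62 69 25 67 66 88 49 29]
```

Run:
```python
from h import *
c=snap('wrist','w8.png');g=c['frame'].max(2)
p=np.load('p.npy');cs,sn=np.cos(p[2]),np.sin(p[2])
W=lambda x,y,z:[p[0]+cs*x-sn*y,p[1]+sn*x+cs*y,z]
def pad(th):
    P=[]
    for lx,y in((-.02,-.063),(.02,-.063),(.02,-.107),(-.02,-.107)):
        dx,dz=lx-.095,.007
        P.append(W(.065+dx*np.cos(th)+dz*np.sin(th),y,.09+dz*np.cos(th)+dx*np.sin(th)))
    return proj(c,P).round(0).astype(int).tolist()
for th in(0,.1,.2,.28):print(th,pad(th))
print('win',proj(c,[W(-.077,-.041,.115),W(.017,-.041,.115)]).round(0).tolist())
for v in range(140,262,4):print(v,' '.join('%3d'%x for x in g[v,240:400:5]))
```

```text
0 [[261, 227], [345, 227], [343, 307], [266, 307]]
0.1 [[268, 219], [346, 222], [344, 299], [271, 295]]
0.2 [[275, 213], [349, 217], [347, 292], [278, 285]]
0.28 [[282, 208], [351, 214], [349, 287], [285, 277]]
win [[186.0, 191.0], [416.0, 191.0]]
140 228 228 228 228 227 227 227 227 228 227 227 228 228 227 247 247 247 247 247 247 247 247 247 247 247 247 247 247 247 246 246 246
144 229 229 229 229 229 229 229 229 229 229 229 229 228 228 227 247 248 248 248 248 248 248 248 248 248 248 248 248 248 248 248 248
148 231 231 231 232 232 232 233 231 231 231 232 231 232 232 230 251 249 250 249 249 249 249 232 251 249 249 249 249 249 249 249 249
152 231 231 232 231 231 231 231 231 232 231 232 232 232 232 231 231 229 230 230 230 230 251 230 230 230 250 249 249 249 249 249 249
156 233 232 232 233 233 233 233 234 234 233 234 234 234 233 234 234 234 234 234 234 234 234 233 234 232 233 251 251 251 251 251 250
160 232 232 232 232 232 232 231 231 232 231 232 231 232 230 230 230 230 230 230 229 230 230 229 229 228 227 250 249 249 249 248 248
164 231 231 231 231 231 230 231 231 229 229 229 230 229 229 
[... 2539 characters left out ...]
  35  34  34  33  34  35  32  33  35  34
244  39  41  40  39  40  40  39  40  41  38  40  41  40  20  24  33  26  32  28  20  40  40  40  39  39  41  39  39  40  41  39  38
248  41  41  41  40  39  38  39  40  40  39  40  39  41  20  27  22  24  33  31  22  40  39  40  41  40  40  42  40  41  40  41  40
252  40  41  41  40  39  40  39  40  41  40  40  39  41  21  29  32  26  33  30  21  41  40  39  40  39  40  40  39  39  40  40  41
256  40  41  40  39  41  41  39  39  39  39  41  42  38  81  33  31  25  34  32 111  49  40  40  39  39  39  39  39  41  41  41  41
260  39  40  41  40  40  39  40  40  41  39  41  41  59  84  32  31  23  32  24 122  78  39  42  40  40  40  40  40  40  40  40  42
```

```bash
python3 -m crank '[{"turn":[0,0,0],"delta_pos":[0,0,0.1],"claw":0},{"turn":[0,0,0],"delta_pos":[0,0,0],"claw":0},{"turn":[0,0,0],"delta_pos":[0,0,0],"claw":0}]' >/dev/null; python3 go.py|head -1;python3 -m crank '[{"turn":[0,0,0],"delta_pos":[0,0,0.1],"claw":0},{"turn":[0,0,0],"delta_pos":[0,0,0],"claw":0}]' >/dev/null; python3 go.py|head -1
```

```text
press-frame TCP [-0.0216 -0.0841  0.0523] F [0.4 0.1 3. ] t 12.4 w 0.008
press-frame TCP [-0.0217 -0.084   0.0511] F [2.2 0.1 3.2] t 12.65 w 0.006
```

```bash
cat > pad.py <<'E'
from h import *
from scipy.optimize import least_squares
c=capture('wrist');g=c['frame'].max(2).astype(int)
p=np.load('p.npy');cs,sn=np.cos(p[2]),np.sin(p[2])
W=lambda x,y,z:[p[0]+cs*x-sn*y,p[1]+sn*x+cs*y,z]
def pad(th):
    return proj(c,[W(.065+(l-.095)*np.cos(th)+.007*np.sin(th),-.063,.09+.007*np.cos(th)+(l-.095)*np.sin(th)) for l in(-.02,.02)])
# edges: right edge at v=224, left edge at v=224, top edge at u=285 and 335
row=g[222:228].mean(0);L=262+np.argmax(np.abs(np.diff(row[262:290])));col=lambda u:196+np.argmax(-np.diff(g[196:226,u-2:u+3].mean(1)))
Rr=330+np.argmax(np.diff(row[330:360]))
print('obs L,R',L,Rr,'w',Rr-L,'top',col(285),col(335))
for th in(.1,.15,.2,.25,.28):
    q=pad(th);s=(q[1,1]-q[0,1])/(q[1,0]-q[0,0]);print(th,'w',round(q[1,0]-q[0,0],1),'L,R',q[:,0].round(),'top',round(q[0,1]+s*(285-q[0,0]),1),round(q[0,1]+s*(335-q[0,0]),1))
E
python3 pad.py; python3 -m crank '[{"turn":[0,0,0],"delta_pos":[0,0,0.1],"claw":0},{"turn":[0,0,0],"delta_pos":[0,0,0],"claw":0}]' >/dev/null; python3 go.py|head -1; python3 pad.py|head -1
```

```text
obs L,R 271 343 w 72 top 206 209
0.1 w 79.5 L,R [267. 347.] top 221.0 222.6
0.15 w 76.8 L,R [271. 348.] top 217.6 220.0
0.2 w 74.1 L,R [275. 349.] top 214.3 217.4
0.25 w 71.5 L,R [279. 351.] top 211.0 214.8
0.28 w 69.9 L,R [282. 352.] top 209.1 213.3
press-frame TCP [-0.0219 -0.084   0.05  ] F [ 1.6 -0.3  4.2] t 12.95 w 0.005
obs L,R 272 344 w 72 top 206 209
```

```bash
for i in 1 2; do python3 -m crank '[{"turn":[0,0,0],"delta_pos":[0,0,0.1],"claw":0},{"turn":[0,0,0],"delta_pos":[0,0,0],"claw":0}]' >/dev/null; python3 go.py|head -1;done; python3 pad.py|head -1
```

```text
press-frame TCP [-0.0219 -0.084   0.049 ] F [ 1.4 -0.2  4.1] t 13.25 w 0.008
press-frame TCP [-0.022 -0.084  0.048] F [1.6 0.3 3.8] t 13.5 w 0.007
obs L,R 273 345 w 72 top 205 209
```

```bash
for i in 1 2; do python3 -m crank '[{"turn":[0,0,0],"delta_pos":[0,0,0.1],"claw":0},{"turn":[0,0,0],"delta_pos":[0,0,0],"claw":0}]' >/dev/null; python3 go.py|head -1; python3 pad.py; done
```

```text
press-frame TCP [-0.0219 -0.084   0.047 ] F [ 1.6 -0.2  4.3] t 13.8 w 0.003
obs L,R 274 346 w 72 top 205 209
0.1 w 81.5 L,R [266. 348.] top 223.7 225.4
0.15 w 78.7 L,R [270. 349.] top 220.1 222.6
0.2 w 75.9 L,R [274. 350.] top 216.7 219.8
0.25 w 73.1 L,R [279. 352.] top 213.3 217.2
0.28 w 71.5 L,R [282. 353.] top 211.3 215.6
press-frame TCP [-0.0219 -0.084   0.0461] F [1.2 0.1 3.8] t 14.1 w 0.003
obs L,R 275 346 w 71 top 205 209
0.1 w 82.0 L,R [266. 348.] top 224.4 226.1
0.15 w 79.1 L,R [270. 349.] top 220.8 223.2
0.2 w 76.3 L,R [274. 350.] top 217.3 220.5
0.25 w 73.5 L,R [279. 352.] top 213.8 217.8
0.28 w 71.9 L,R [281. 353.] top 211.8 216.2
```

```bash
python3 -m crank '[{"turn":[0,0,0],"delta_pos":[0,0,0.1],"claw":0},{"turn":[0,0,0],"delta_pos":[0,0,0],"claw":0},{"turn":[0,0,0],"delta_pos":[0,0,0],"claw":0}]' >/dev/null; python3 go.py|head -1; python3 pad.py|sed -n '1p;5,6p'
python3 - <<'E'
from h import *
c=snap('side','d9.png');g=c['frame'].max(2);e=np.array(telemetry.get_state()['ee_pos'])
print([proj(c,e+[0,0,z])[0].round(1).tolist() for z in(0,.02,.07,.09)])
for v in range(170,232,2):print(v,''.join('#' if x<40 else '+' if x<75 else '-' if x<130 else '.' for x in g[v,325:415]))
E
```

```text
press-frame TCP [-0.0218 -0.084   0.0456] F [-0.4  0.3  8.8] t 14.53 w 0.008
obs L,R 275 346 w 71 top 205 209
0.25 w 73.7 L,R [278. 352.] top 214.1 218.0
0.28 w 72.0 L,R [281. 353.] top 212.0 216.4
[[364.1, 217.6], [364.6, 213.1], [366.0, 201.5], [366.5, 196.7]]
170 ..........................-###########+-----++++++-+++####....-----+++++++--..............
172 ..........................+##################++++########-....-----+++-+----..............
174 ........---.....-.........+############################+---..-+++++++++++-+-..............
176 --------...-..............+###########################-------+++++++++++++-...............
178 .....---------..---+++++++############################++#######++++++++++--...............
180 ----------+++++++##++++++################################+++++#+++++++++++-...............
182 ----------+++++++#+++++#############################------+++++##+++++++++-...............
184 ----------++-+++++++++##############################+++++-----.-#########-+-..............
186 ---------.-++++++++++++#++##########################-..-----+++#########+
[... 1407 characters left out ...]
....--------------------+++++......
218 -++++++++++-............--..................-------------------------+---------++++++.....
220 ++++++++++++-................----------------------------------------++-------++++++++-...
222 +++++++++++++.........--------------------------------------------------------+++++++++-..
224 +++-+++++++++-........--------------------------------------------------------++++++++++--
226 ++--++++++++++-........------------------------------------------------------++++++++++++-
228 -..-+++++++++++.......-------------------------------------------------------+++++++++++++
230 -++++++++++++++-......------------------------------------------------------++++++++++++++
```

The force jumped to 8.8 N and the pad has stopped moving, so the lever is on its stop. I'll hold for 2 s, then lift straight up.

```bash
for i in 1 2; do python3 -m crank '[{"turn":[0,0,0],"delta_pos":[0,0,0],"claw":0},{"turn":[0,0,0],"delta_pos":[0,0,0],"claw":0},{"turn":[0,0,0],"delta_pos":[0,0,0],"claw":0},{"turn":[0,0,0],"delta_pos":[0,0,0],"claw":0},{"turn":[0,0,0],"delta_pos":[0,0,0],"claw":0},{"turn":[0,0,0],"delta_pos":[0,0,0],"claw":0},{"turn":[0,0,0],"delta_pos":[0,0,0],"claw":0},{"turn":[0,0,0],"delta_pos":[0,0,0],"claw":0}]'>/dev/null; python3 go.py|head -1; done
python3 -m crank '[{"turn":[0,0,0],"delta_pos":[0,0,-0.5],"claw":0},{"turn":[0,0,0],"delta_pos":[0,0,-0.7],"claw":0},{"turn":[0,0,0],"delta_pos":[0,0,-1],"claw":0},{"turn":[0,0,0],"delta_pos":[0,0,-1.5],"claw":0},{"turn":[0,0,0],"delta_pos":[0,0,-3],"claw":0},{"turn":[0,0,0],"delta_pos":[0,0,-4],"claw":0},{"turn":[0,0,0],"delta_pos":[0,0,-4],"claw":0},{"turn":[0,0,0],"delta_pos":[0,0,0],"claw":0}]' >/dev/null; python3 go.py|head -1
python3 -m crank '[{"turn":[0,0,0],"delta_pos":[0,0,0],"claw":0},{"turn":[0,0,0],"delta_pos":[0,0,0],"claw":0},{"turn":[0,0,0],"delta_pos":[0,0,0],"claw":0},{"turn":[0,0,0],"delta_pos":[0,0,0],"claw":0}]' | head -2
python3 - <<'E'
from h import *
c=snap('wrist','w9.png');g=c['frame'].max(2)
p=np.load('p.npy');cs,sn=np.cos(p[2]),np.sin(p[2])
W=lambda x,y,z:[p[0]+cs*x-sn*y,p[1]+sn*x+cs*y,z]
for th in(0,.28):print(th,proj(c,[W(.065+(l-.095)*np.cos(th)+.007*np.sin(th),-.063,.09+.007*np.cos(th)+(l-.095)*np.sin(th)) for l in(-.02,.02)]).round(0).tolist())
for v in range(196,240,3):print(v,' '.join('%3d'%x for x in g[v,260:360:4]))
E
```

```text
press-frame TCP [-0.0218 -0.084   0.0456] F [0.8 0.7 8. ] t 15.62 w 0.004
press-frame TCP [-0.0218 -0.084   0.0456] F [-0.9  0.6  7.7] t 16.62 w 0.006
press-frame TCP [-0.02   -0.0843  0.1968] F [-0.3 -0.1 -0.4] t 17.62 w 0.005
time_s: 18.12
ee_pos: [0.6371, -0.0427, 0.1916]
0 [[289.0, 174.0], [334.0, 174.0]]
0.28 [[299.0, 168.0], [338.0, 170.0]]
196  57  56  57  55  56  57  56  57  39  39  40  41  39  42  43  43  43  40  45 222 222 224 225 225 189
199  57  56  57  56  56  56  56  56  39  40  41  40  40  43  42  41  43  42  43 221 223 224 223 224 186
202  57  57  57  57  58  56  57  59  38  40  41  41  40  42  41  42  42  43  34 226 227 227 228 228 191
205  55  56  56  56  56  55  55  57  39  39  40  40  41  41  42  42  42  43  38 229 229 229 229 230 190
208  55  56  56  57  56  58  57  58  38  40  41  39  41  41  42  41  44  44  30  53  55  88  78  71  72
211  57  57  57  56  56  58  56  57  39  38  41  42  42  42  42  42  44  44  29  57  56  93  55  55  74
214  58  57  59  60  57  57  57  58  37  39  39  40  38  39  40  40  43  40  29  57  54  91  53  56  62
217  55  56  56  56  57  58  57  58  38  37  38  40  40  40  41  41  41  42  32  55  55  88  80  55  55
220  55  55  57  55  56  56  56  56  55  57  53  56  56  55  55  56  56  54  54  55  53  87  52  53  55
223  55  57  56  57  55  57  57  57  57  56  59  57  58  56  56  57  57  57  57  56  56  91  55  58  54
226  54  55  55  55  56  55  54  56  56  55  55  56  55  55  55  57  56  58  58  56  56  89  80  55  55
229  53  55  53  55  54  56  55  56  55  54  56  56  55  55  56  54  56  56  56  58  57  92  56  56  57
232  93  94  95  94  93  93  93  93  92  93  92  94  95  93  92  91  93  91  94  94  92 138  89  91  91
235 123 122 122 125 124 123 124 124 124 123 123  14  22 130 128 126 128 129  19  14 174 174 120 120 121
238 122 124 124 126 126 128 127 130 130 129 130  20  20  33  31  83  33  33  22  17 185 184 184 183 182
```

The pad is back at its rest size (about 44 px wide; 45 px is predicted for lever up, 39 px for down). The arm is clear, so I'm handing in.

```bash
python3 -c "
from plant import env
print(env.sign_off())"
```

```text
the job is handed in; nothing more can be done
None
```

I pushed the slide home against the stop, pressed the lever to its stop through the guard window and held it there for about 2 s. It came back up, the arm is clear and the job is handed in; `sign_off` returned no verdict.

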